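# Swap the dovetailed middle section of a keyguard

### The arm

A 6-joint arm with a two-finger parallel gripper is mounted at the origin on the work surface. World frame = base frame: x ahead of the robot, y to its left, z up, the work surface at z = 0. Lengths are in mm, angles in rad, forces in N, time in s.
With the tool pointing down it reaches from about 275 to 1000 mm from the base axis. Payload 8.4 kg.
Tool frame: the origin (TCP) lies at the very end of the fingers, on their centre line; the grasp point (between the pads) lies 19 mm behind it; z points along the fingers, x is the direction in which the jaws open and shut, and the axes are right-handed (so a half turn about z gives the same grasp; the last joint's range is limited). The gripper opens to 85 mm and grips with 20 to 120 N. Pads are 22 mm wide; open, the fingers measure 114 mm over their backs; the gripper's body (76 mm by 85 mm) begins 54 mm behind the grasp point. The pads swing forward as they close: fully open they stand 13 mm farther back than shut.
Start: joints at [1.201, 0.353, 1.633, -0, 1.155, -0.002], TCP at [224.726, 583.203, 231.281] pointing down, gripper open.
Joint ranges: [-2.63, 2.63], [-0.92, 2.1], [0.06, 2.66], [-1.3, 4.44], [0, 2.69], [-3.02, 3.02]. Speed limits (rad/s): [2.22, 2.22, 2.79, 3.14, 3.14, 3.14].

### API

Orientations are given as [roll, pitch, yaw] about the fixed x, y, z axes, in that order (R = Rz(yaw) Ry(pitch) Rx(roll)).
In Python, from rig import r gives the robot as it stands.
- The arm moves only by the tool arm_command, never from a script. Its argument "targets" is a list of rows, each a list of 6 numbers: the shift along the tool's x, y, z in m, then the turn, a rotation vector about the tool's x, y, z in rad. A call has 1 to 20 rows; each row shifts and turns the commanded pose from where the row before left it, along the tool's axes as they then stand; what a row does not reach is not made up. A row lasts 1/12 s, in which the tool goes at most 41.7 mm and 7.16 degrees, less where a joint would pass 70% of its speed; a pose out of reach is approached as far as the arm can. A call is refused whole if a number of a shift passes 0.0417 or a number of a turn 0.125, either way. A call with a gripper value outside its range is refused whole. "fingers" is the finger opening in m, from 0 to 0.0854, set as the call begins (left out, the last holds). The fingers move at their own pace and stop on an object; "squeeze" is the grip in N (left out, the last holds). Time passes only in rows, so rows that do not move let the fingers close. It gives the time, the measured TCP pose, the force and the opening at its end, in the units of the state.
- r.sense(): the state, without advancing time (a new reading comes with each control period).
- r.grab_frame(name): name is "scene" or "side" or "wrist"; returns a dict with "image" (384x512x3 uint8, blue, green, red), "fx", "fy", "cx", "cy" (pixels), "xyz" and "orientation" of the camera in the world. Camera axes: x right, y down, z forward; pixel columns grow to the right and rows downward; lengths in mm; the calibration is good to about 2 mm. A picture is of the moment at which its call begins. There is no depth.
- r.sign_off(): hands the job in, once; it reports no verdict.
The state is a dict: "clock": time; "qpos": joint angles; "qvel": joint speeds; "joint_efforts": joint torques, N m; "eef_pos": TCP position; "tcp_rot": TCP orientation; "contact_force": force on the tool from outside, world axes, zero at the start; "wrist_torque": the same for the moment, N m; "opening": opening from 0.0 (shut) to 1.0 (fully open).
Only numpy, scipy, OpenCV 4.12 (cv2) and the standard library are available. Lean on these libraries where they do the work, as an engineer would, in place of code of your own. Each camera call takes 0.05 s, during which the arm holds its last target.

### The job

The middle section of this keypad's three-part keyguard has a broken web: lift it straight up out from between its two neighbours, leaving them seated, and lay it flat in the grey repair tray. Then find out by gentle trial which of the two look-alike spare sections belongs to this keypad and leave it fully home, flush between its neighbours; never force one that stops short. Leave the spare that does not fit lying flat on the desk, and leave the joystick box, mug and round switch alone.

Things in the scene. Friction and masses are not known exactly. Their poses are not given: they have to be found in the camera images.
- keypad: Fixed beige large-key keypad, 280 (y) x 146 (x) mm, in a plywood cradle 304 x 172 mm. Origin on the desk under the centre of the middle key block; x points to its rear, y left, z up. Flat deck 34 mm above the desk. 24 rigid dark keys, 9 mm high, 22 mm square at the foot, 17 mm at the top: rows x = -28, 0, 28; columns y = +-14 (middle block), +-50.5, +-78.5, +-106.5 mm.
- seat (a point): Point on the keypad's deck in the centre of the middle key block, 34 mm above the desk, axes as the keypad's. A middle section is fully home when its origin is here and its axes agree. Under it, in one of the two gaps between the key rows (x = -14 or x = 14 mm, it differs from keypad to keypad) stands a raised row-light bar, 4 mm wide, 46 mm long, 6 mm high.
- light_bar (a joint): How far the hidden row-light bar is pressed down on its stiff sprung mount (m): 0 free, 0.004 at most, about 12 N per mm. It is delicate: a touch of up to 20 N is fine, pressing it in by more than about 2.5 mm breaks it.
- left_guard: White loose left keyguard section, 90 g, seated over the left keys with 1.5 to 2 mm play. Origin and axes, when seated, those of seat; it covers y = 33.5 to 135, x = -63 to 71 mm, top 12 mm above the deck. Two dovetail sockets towards the middle section leave about 2 mm round its tails.
- right_guard: White loose right keyguard section, mirror image of left_guard (y = -33.5 to -135 mm).
- worn: White worn middle section, 48-84 g, at seat at the start. Origin: underside centre. Grid 12 mm high, x -63 to 71, y -31 to 31 mm; dovetail tails on both sides reach y = +-40: big at the rear (x 56), small in front (x -52). Comes out only straight up, clear after 12 mm, 1.5 to 2 mm play sideways. Grip: upright fin in the middle, 40 long (x), 10 thick (y), from 12 to 30 mm above the underside.
- spare_a: Spare middle section on the desk, fin up; size, fin, tails, mass, origin, axes as worn. Both spares look the same from above; underneath each is cut away for the light bar in one row gap only, not told which, so only one fits. Lowered straight over the seat, the one that fits reaches the deck; the other stops on the light bar 5 mm too high; one set down off centre stops 8 to 12 mm too high.
- spare_b: The other spare middle section, as spare_a.
- tray: Grey plastic repair tray, fixed, open on top, 184 (x) x 112 (y) x 24 mm, walls and floor 4 mm. Origin: centre of its underside; x is its long direction. Tray and spares lie at three places beside the keypad, in any order.
- joystick: Beige wedge-shaped joystick box, 150 x 110 x 52 mm with a black stick to 98 mm, 0.7 kg, loose. Leave alone. Origin: centre of its underside.
- mug: White mug, 80 mm across, 95 mm high, loose. Leave alone. Origin: centre of its underside.
- switch: Round flat push switch, 72 mm across, 26 mm high, loose. Leave alone. Origin: centre of its underside.

How it is judged (in metres and radians):
On the way, in this order (a step that is already met when the one before it is completed fails the run):
1. the worn section is lifted straight up clear of keys and neighbours: over 16 mm above its seat, level, within 10 mm of straight above it, both neighbours still seated (z of worn in the frame of seat above 0.016 m and horizontal distance between worn and seat below 0.01 m and angle between worn's own z axis and vertical below 0.15 rad and z of each of left_guard, right_guard in the frame of seat below 0.003 m), for 0.05 s.
2. the worn section lies flat and let go in the repair tray (z of worn in the frame of tray below 0.01 m and horizontal distance between worn and tray below 0.045 m and angle between worn's own z axis and vertical below 0.1 rad and contact force between worn and the fingers below 0.1 N and linear speed of worn below 0.03 m/s), for 0.2 s.
3. one spare is fully home in the keypad, within 2.5 mm of the deck and 4 mm sideways (((z of spare_a in the frame of seat below 0.0025 m and horizontal distance between spare_a and seat below 0.004 m and angle between spare_a's own z axis and vertical below 0.03 rad) or (z of spare_b in the frame of seat below 0.0025 m and horizontal distance between spare_b and seat below 0.004 m and angle between spare_b's own z axis and vertical below 0.03 rad))), for 0.2 s.
At the end, for the whole second after the job is handed in: One spare fully home (within 2.5 mm of the deck, 4 mm sideways, 0.06 rad), the other flat on the desk; worn section flat in the tray (within 45 mm of its middle); side sections seated (3 mm height, 5 mm sideways); all at rest (((z of spare_a in the frame of seat below 0.0025 m and horizontal distance between spare_a and seat below 0.004 m and angle between spare_a's own z axis and vertical below 0.03 rad and angle between the x axis of spare_a and the x axis of seat, either way round below 0.06 rad and height (world z) of spare_b below 0.008 m and angle between spare_b's own z axis and vertical below 0.06 rad) or (z of spare_b in the frame of seat below 0.0025 m and horizontal distance between spare_b and seat below 0.004 m and angle between spare_b's own z axis and vertical below 0.03 rad and angle between the x axis of spare_b and the x axis of seat, either way round below 0.06 rad and height (world z) of spare_a below 0.008 m and angle between spare_a's own z axis and vertical below 0.06 rad)) and z of worn in the frame of tray below 0.01 m and horizontal distance between worn and tray below 0.045 m and angle between worn's own z axis and vertical below 0.1 rad and z of each of left_guard, right_guard in the frame of seat below 0.003 m and horizontal distance between each of left_guard, right_guard and seat below 0.005 m and linear speed of each of spare_a, spare_b, worn below 0.02 m/s); the robot touches nothing.
It fails at once if a side section is pulled out of its seat (raised more than 6 mm or tilted more than 0.08 rad) (z of any of left_guard, right_guard in the frame of seat above 0.006 m or angle between any of left_guard, right_guard's own z axis and vertical above 0.08 rad).
It fails at once if the worn section is forced against a side section with more than 60 N (contact force between worn and left_guard above 60 N or contact force between worn and right_guard above 60 N).
It fails at once if the sprung row-light bar is pressed in by more than 3 mm (about 36 N) (value of joint light_bar above 0.003 m).
It fails at once if the joystick box, mug or round switch is moved more than 30 mm (distance of any of joystick, mug, switch from where it was at the start of the episode above 0.03 m).
It also fails if it takes over 64 s, if anything falls off the work surface, if the arm or the gripper's body presses on something with over 40 N, if the wrist force passes 120 N, or if a joint passes its speed limit or range.

## Working session

There is one attempt and no reset: what is moved stays moved. The work goes in short steps, Python scripts to look and compute and a tool call to move; the robot and the scene stay as the last step left them, time stands still between calls to the robot, and variables do not carry over. Pictures are saved under pics/ and viewed, and the job is handed in when it is done.

Besides the shell and the picture viewer there is one more tool, called after ">>>" by a JSON object that holds its "name" and its "arguments", one argument or row to a line. arm_command: Moves the arm, as the interface text tells. Its arguments: {"type":"object","properties":{"targets":{"type":"array"},"fingers":{"type":"number"},"squeeze":{"type":"number"}},"required":["targets"]}

```bash
ls; mkdir -p pics; python3 - <<'E'
from rig import r
import cv2
s=r.sense();print(s)
for n in["scene","side","wrist"]:
    f=r.grab_frame(n);cv2.imwrite(f"pics/{n}0.png",f["image"]);print(n,{k:v for k,v in f.items() if k!="image"})
E
```

```text
pics
{'clock': 0.0, 'qpos': array([ 1.20062457e+00,  3.53607153e-01,  1.63414769e+00, -1.10709222e-05,
        1.15523236e+00, -2.41817508e-03]), 'qvel': array([-0.00023739, -0.00071755, -0.00076854, -0.00114852,  0.00100702,
        0.00075041]), 'joint_efforts': array([-1.21854133e-03, -6.05228233e+01, -3.42068875e+01,  8.03484068e-05,
        9.13031196e-03,  2.30349968e-06]), 'eef_pos': array([224.53564324, 582.74610759, 230.5815025 ]), 'tcp_rot': array([3.14158590e+00, 1.39456944e-03, 1.20304722e+00]), 'contact_force': array([0.06749571, 0.48981535, 0.8776228 ]), 'wrist_torque': array([-0.0039372 ,  0.00746582, -0.00364285]), 'opening': 0.9978697596017627}
scene {'fx': 353.80350372980865, 'fy': 353.80350372980865, 'cx': 256.92953997585636, 'cy': 189.64241799380528, 'xyz': array([ 945.36151406, -527.70823603,  869.44734255]), 'orientation': array([-2.47961999, -0.00613179,  0.62840061])}
side {'fx': 375.2230943883201, 'fy': 375.2230943883201, 'cx': 257.0803885538841, 'cy': 192.89029500009238, 'xyz': array([  32.4836558 , -537.44590477,  857.61946232]), 'orientation': array([-2.36854821, -0.00554962, -0.79590866])}
wrist {'fx': 286.74749124281715, 'fy': 286.74749124281715, 'cx': 254.41256947239103, 'cy': 186.70014693983143, 'xyz': array([156.73288966, 608.30634089, 374.37042001]), 'orientation': array([2.85395971e+00, 3.49564403e-04, 1.20314996e+00])}
```

View pics/scene0.png

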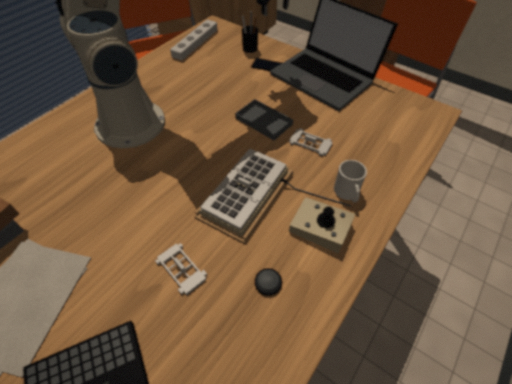

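View pics/side0.png

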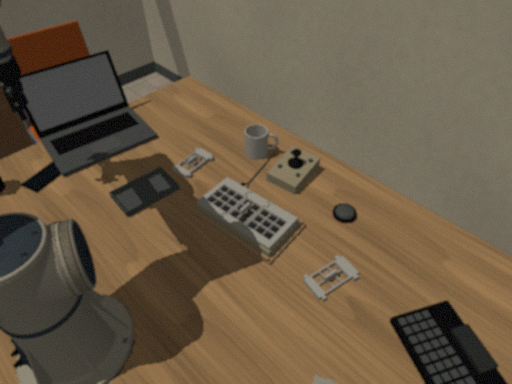

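View pics/wrist0.png

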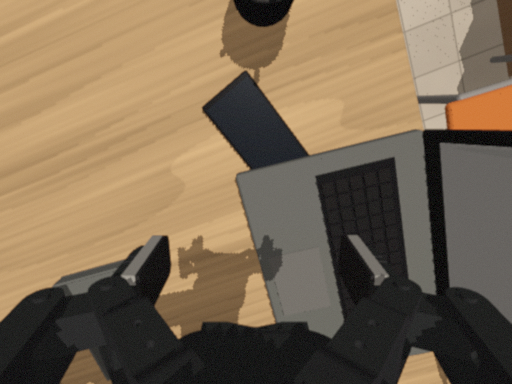

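```bash
cat > h.py <<'E'
import numpy as np, cv2, json
from scipy.spatial.transform import Rotation as R
def cam(f): return R.from_euler('xyz',f['orientation']).as_matrix(), np.array(f['xyz'])
def unproj(f,u,v,z):
    M,c=cam(f); d=M@np.array([(u-f['cx'])/f['fx'],(v-f['cy'])/f['fy'],1.]); return c+d*(z-c[2])/d[2]
def proj(f,P):
    M,c=cam(f); q=(np.atleast_2d(P)-c)@M; return np.c_[f['fx']*q[:,0]/q[:,2]+f['cx'],f['fy']*q[:,1]/q[:,2]+f['cy']]
def crop(f,name,x0,x1,y0,y1,k):
    cv2.imwrite(name,cv2.resize(f['image'][y0:y1,x0:x1],None,fx=k,fy=k,interpolation=cv2.INTER_CUBIC))
E
python3 - <<'E'
from h import *; from rig import r
a=r.grab_frame("scene");b=r.grab_frame("side")
crop(a,"pics/s1.png",140,370,90,310,2.7);crop(b,"pics/d1.png",100,370,110,310,2.9)
for n,f,pts in[("scene",a,dict(keypad=(245,190),tray=(264,120),s1=(311,143),s2=(181,269),mug=(350,185),joy=(323,225),sw=(268,282))),("side",b,dict(keypad=(250,215),tray=(145,191),s1=(195,161),s2=(332,278),mug=(257,143),sw=(344,213)))]:
    for k,p in pts.items(): print(n,k,unproj(f,*p,10 if k!='keypad' else 46).round())
E
```

```text
scene keypad [545. -28.  46.]
scene tray [388. 292.  10.]
scene s1 [586. 292.  10.]
scene s2 [ 550. -313.   10.]
scene mug [779. 204.  10.]
scene joy [784.  25.  10.]
scene sw [ 755. -208.   10.]
side keypad [524. -34.  46.]
side tray [383. 296.  10.]
side s1 [586. 296.  10.]
side s2 [ 543. -315.   10.]
side mug [807. 215.  10.]
side sw [ 750. -207.   10.]
```

View pics/s1.png

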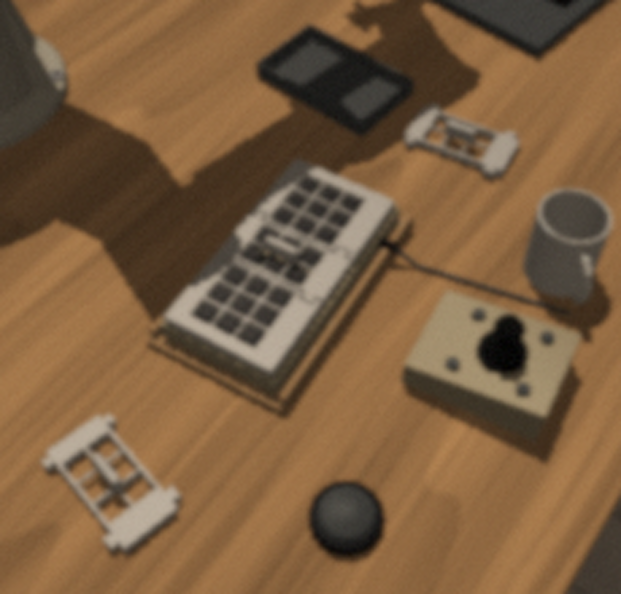

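View pics/d1.png

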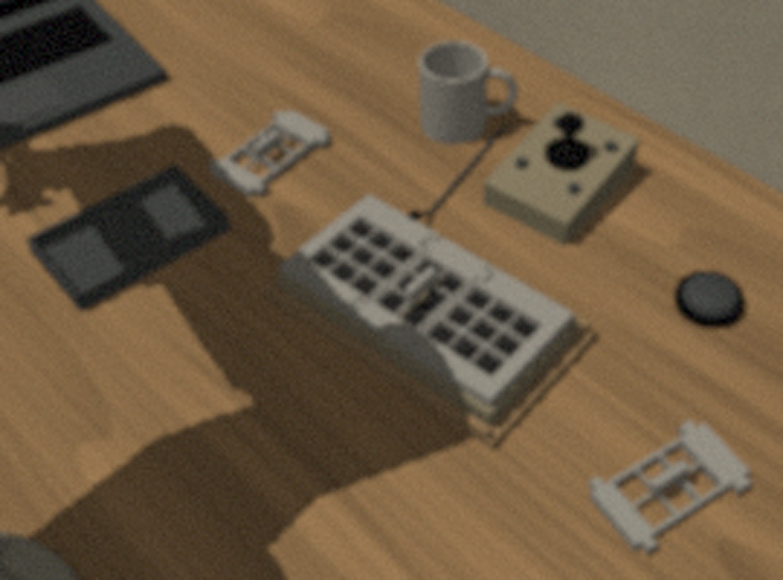

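```bash
python3 - <<'E'
from h import *; from rig import r
a=r.grab_frame("scene");b=r.grab_frame("side")
def s(p):return unproj(a,140+p[0]/2.7,90+p[1]/2.7,p[2])
def d(p):return unproj(b,100+p[0]/2.9,110+p[1]/2.9,p[2])
for n,g,P in[("s kp FR RR RL FL",s,[(165,322,46),(272,370,46),(398,205,46),(300,162,46)]),
 ("d kp FR RR RL FL",d,[(487,400,46),(578,318,46),(370,197,46),(285,255,46)]),
 ("s tray",s,[(258,68,24),(312,27,24),(414,85,24),(362,128,24)]),
 ("d tray",d,[(30,238,24),(180,168,24),(228,218,24),(80,300,24)])]:
    Q=np.array([g(p) for p in P])[:,:2];print(n,Q.round().tolist(),Q.mean(0).round(),[round(float(np.linalg.norm(Q[i]-Q[(i+1)%4]))) for i in range(4)],[round(float(np.arctan2(*(Q[(i+1)%4]-Q[i])[::-1])),3) for i in range(4)])
E
```

```text
s kp FR RR RL FL [[486.0, -156.0], [613.0, -136.0], [594.0, 126.0], [462.0, 115.0]] [539. -13.] [128, 263, 133, 272] [0.154, 1.643, -3.053, -1.479]
d kp FR RR RL FL [[476.0, -149.0], [610.0, -146.0], [583.0, 125.0], [463.0, 123.0]] [533. -12.] [134, 272, 120, 273] [0.028, 1.669, -3.125, -1.523]
s tray [[299.0, 239.0], [306.0, 352.0], [486.0, 335.0], [476.0, 227.0]] [392. 288.] [113, 181, 108, 178] [1.509, -0.098, -1.658, 3.071]
d tray [[299.0, 354.0], [478.0, 333.0], [467.0, 228.0], [289.0, 240.0]] [383. 289.] [180, 105, 178, 115] [-0.119, -1.679, 3.078, 1.48]
```

>>> {"name": "arm_command", "arguments": {
  "targets": [
    [-0.0295, 0.0264, -0.0044, 0, 0, 0],
    [-0.0295, 0.0264, -0.0044, 0, 0, 0],
    [-0.0295, 0.0264, -0.0044, 0, 0, 0],
    [-0.0295, 0.0264, -0.0044, 0, 0, 0],
    [-0.0295, 0.0264, -0.0044, 0, 0, 0],
    [-0.0295, 0.0264, -0.0044, 0, 0, 0],
    [-0.0295, 0.0264, -0.0044, 0, 0, 0],
    [-0.0295, 0.0264, -0.0044, 0, 0, 0],
    [-0.0295, 0.0264, -0.0044, 0, 0, 0],
    [-0.0295, 0.0264, -0.0044, 0, 0, 0],
    [-0.0295, 0.0264, -0.0044, 0, 0, 0],
    [-0.0295, 0.0264, -0.0044, 0, 0, 0],
    [-0.0295, 0.0264, -0.0044, 0, 0, 0],
    [-0.0295, 0.0264, -0.0044, 0, 0, 0],
    [-0.0295, 0.0264, -0.0044, 0, 0, 0],
    [-0.0295, 0.0264, -0.0044, 0, 0, 0],
    [0, 0, 0, 0, 0, -0.112],
    [0, 0, 0, 0, 0, -0.112],
    [0, 0, 0, 0, 0, -0.112],
    [0, 0, 0, 0, 0, -0.112]
  ],
  "fingers": 0.04,
  "squeeze": 30
}}

```text
clock: 2.02
eef_pos: [449.2, -9.6, 301.7]
tcp_rot: [3.142, -0.0, 1.655]
contact_force: [-0.3, 0.7, 0.4]
opening: 0.472
```

```bash
python3 - <<'E'
from h import *; from rig import r
s=r.sense();print(s['clock'],s['eef_pos'],s['tcp_rot'],s['opening'],s['contact_force'])
f=r.grab_frame("wrist");np.save("w1.npy",f,allow_pickle=True)
cv2.imwrite("pics/w1.png",cv2.resize(f['image'],None,fx=1.56,fy=1.56,interpolation=cv2.INTER_CUBIC));print(f['xyz'],f['orientation'])
E
```

```text
2.0167 [449.15350877  -9.62441983 301.71678532] [ 3.14155664e+00 -4.89196942e-05  1.65532315e+00] 0.47232586059623594 [-0.34535151  0.73249938  0.35327584]
[376.67564677 -16.35739778 445.44754766] [ 2.85349988e+00 -9.54920210e-04  1.65548877e+00]
```

View pics/w1.png

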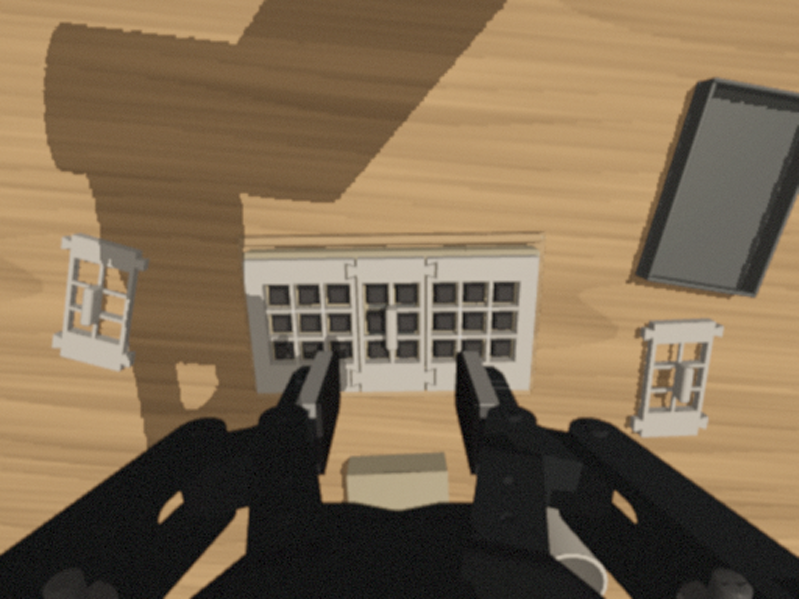

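```bash
python3 - <<'E'
from h import *
f=np.load("w1.npy",allow_pickle=True).item()
def c(x0,x1,y0,y1,k):return cv2.resize(f['image'][y0:y1,x0:x1],None,fx=k,fy=k,interpolation=cv2.INTER_CUBIC)
A=c(25,105,140,245,5);B=c(395,475,195,290,5)
A=cv2.copyMakeBorder(A,0,600-A.shape[0],0,0,cv2.BORDER_CONSTANT);B=cv2.copyMakeBorder(B,0,600-B.shape[0],0,0,cv2.BORDER_CONSTANT)
cv2.imwrite("pics/w1s.png",np.hstack([A,B]))
cv2.imwrite("pics/w1k.png",c(150,350,145,255,4)); cv2.imwrite("pics/w1t.png",c(400,512,40,200,3.7))
E
```

```text
(no output)
```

View pics/w1s.png

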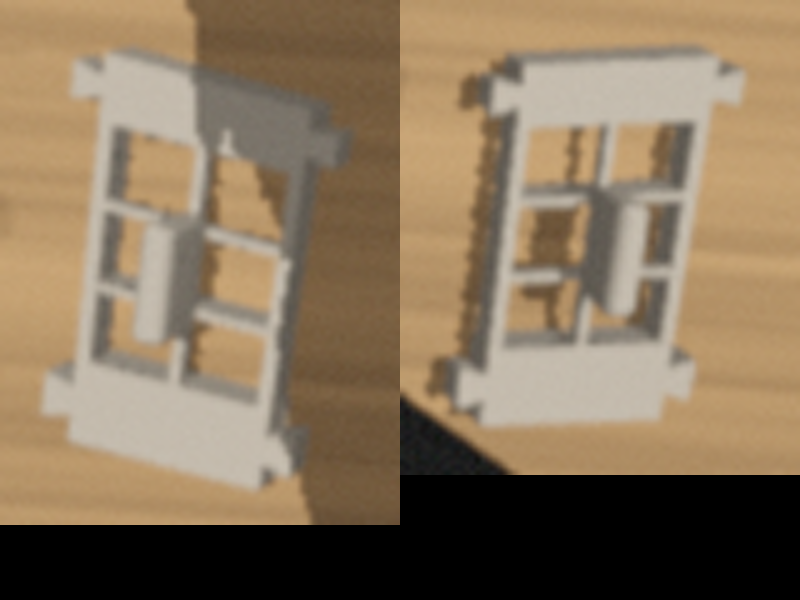

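View pics/w1k.png

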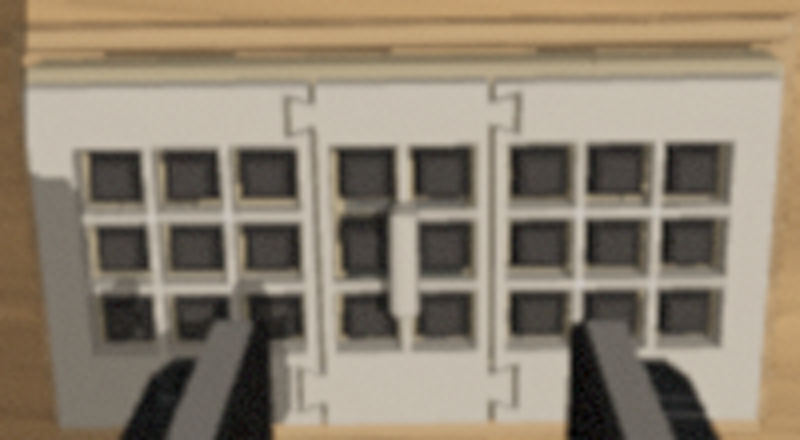

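View pics/w1t.png

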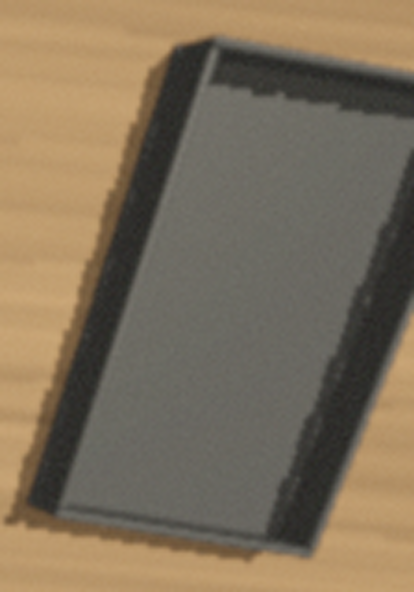

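```bash
python3 - <<'E'
from h import *
f=np.load("w1.npy",allow_pickle=True).item()
def g(o,k,p,z):return unproj(f,o[0]+(p[0]+.5)/k-.5,o[1]+(p[1]+.5)/k-.5,z)[:2]
def rep(n,o,k,ends,fin,zt,zf,tails=None):
    E=[g(o,k,p,zt) for p in ends]; F=np.mean([g(o,k,p,zf) for p in fin],0)
    near=(E[0]+E[1])/2; far=(E[2]+E[3])/2; ax=far-near
    print(n,"corners",np.round(E,1).tolist(),"L",np.linalg.norm(ax).round(1),"W",[np.linalg.norm(E[0]-E[1]).round(1),np.linalg.norm(E[2]-E[3]).round(1)],"yaw",np.arctan2(ax[1],ax[0]).round(3),"fin",F.round(1),"near d",np.linalg.norm(F-near).round(1),"far d",np.linalg.norm(far-F).round(1),"mid",((near+far)/2).round(1))
    if tails:
        T=[g(o,k,p,zt) for p in tails]; print("  tail lens",np.linalg.norm(T[0]-T[1]).round(1),np.linalg.norm(T[2]-T[3]).round(1))
rep("R(y+)",(395,195),5,[(118,70),(308,62),(80,425),(262,418)],[(225,197),(245,197),(208,313),(232,311)],12,30,[(343,68),(335,103),(293,345),(290,398)])
rep("L(y-)",(25,140),5,[(108,50),(327,108),(70,443),(262,490)],[(148,222),(183,228),(135,335),(170,340)],12,30,[(73,60),(75,95),(46,368),(42,412)])
rep("KP mid tops",(150,145),4,[(316,84),(490,84),(328,425),(490,425)],[(393,205),(415,205),(393,313),(415,313)],46,64)
rep("KP all",(150,145),4,[(25,85),(781,80),(60,425),(762,425)],[(393,205),(415,205),(393,313),(415,313)],46,64)
rep("tray",(400,40),3.7,[(214,40),(413,75),(57,515),(312,553)],[(225,197)],24,24)
E
```

```text
R(y+) corners [[519.1, 261.5], [511.2, 321.8], [650.1, 280.8], [642.0, 343.4]] L 132.5 W [np.float64(60.9), np.float64(63.1)] yaw 0.155 fin [572.7 300.7] near d 58.3 far d 74.2 mid [580.6 301.9]
  tail lens 12.1 21.1
L(y-) corners [[472.8, -324.8], [485.2, -260.0], [605.6, -353.0], [617.5, -291.6]] L 135.8 W [np.float64(66.0), np.float64(62.5)] yaw -0.222 fin [ 539.5 -305.2] near d 61.8 far d 74.1 mid [ 545.3 -307.4]
  tail lens 10.9 16.1
KP mid tops corners [[466.5, -45.1], [461.3, 16.5], [601.4, -32.5], [596.1, 30.3]] L 135.4 W [np.float64(61.9), np.float64(63.0)] yaw 0.098 fin [523.5  -8.9] near d 59.8 far d 75.6 mid [531.3  -7.7]
KP all corners [[475.6, -148.2], [451.2, 119.4], [610.1, -136.3], [587.2, 135.8]] L 136.0 W [np.float64(268.7), np.float64(273.1)] yaw 0.104 fin [523.5  -8.9] near d 60.4 far d 75.6 mid [531.   -7.3]
tray corners [[287.7, 250.5], [293.0, 326.6], [468.0, 237.1], [475.1, 346.7]] L 181.3 W [np.float64(76.3), np.float64(109.9)] yaw 0.018 fin [340.5 270.1] near d 53.4 far d 132.9 mid [381.  290.2]
```

>>> {"name": "arm_command", "arguments": {
  "targets": [
    [-0.0009, 0.0126, 0.0335, 0, 0, 0],
    [-0.0009, 0.0126, 0.0335, 0, 0, 0],
    [-0.0009, 0.0126, 0.0335, 0, 0, 0],
    [-0.0009, 0.0126, 0.0335, 0, 0, 0],
    [-0.0009, 0.0126, 0.0335, 0, 0, 0],
    [-0.0009, 0.0126, 0.0335, 0, 0, -0.004],
    [0, 0, 0, 0, 0, 0],
    [0, 0, 0, 0, 0, 0]
  ],
  "fingers": 0.036
}}

```text
clock: 2.73
eef_pos: [523.7, -8.3, 99.2]
tcp_rot: [-3.137, -0.0, 1.653]
contact_force: [0.8, -0.6, 0.8]
opening: 0.423
```

```bash
cat > look.py <<'E'
import sys
from h import *; from rig import r
n=sys.argv[1]
s=r.sense();print(s['clock'],s['eef_pos'].round(1),s['tcp_rot'].round(4),s['opening'],s['contact_force'].round(1))
f=r.grab_frame("wrist");np.save(n+".npy",f,allow_pickle=True)
cv2.imwrite(f"pics/{n}.png",cv2.resize(f['image'],None,fx=1.56,fy=1.56,interpolation=cv2.INTER_CUBIC));print(f['xyz'],f['orientation'])
E
python3 look.py w2
```

```text
2.7333 [523.7  -8.3  99.2] [-3.1371e+00 -4.0000e-04  1.6533e+00] 0.4226820617913139 [ 0.8 -0.6  0.8]
[451.85125615 -14.91249389 243.25011803] [ 2.85800947e+00 -1.35981562e-03  1.65339423e+00]
```

View pics/w2.png

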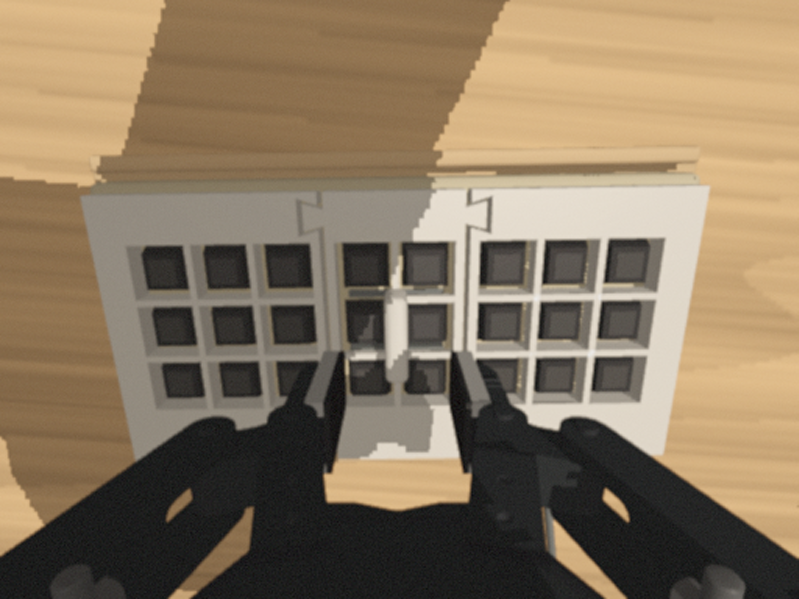

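```bash
python3 - <<'E'
from h import *
f=np.load("w2.npy",allow_pickle=True).item()
from scipy.optimize import least_squares
k=1.5625
def g(p,z):return unproj(f,(p[0]+.5)/k-.5,(p[1]+.5)/k-.5,z)[:2]
P=[(83,197),(709,186),(135,458),(664,453)]
Q=np.array([g(p,46) for p in P]);print(Q.round(1).tolist())
M=np.array([(-63,-135),(-63,135),(71,-135),(71,135)])
def T(x,m):c,s=np.cos(x[2]),np.sin(x[2]);return m@np.array([[c,s],[-s,c]])+x[:2]
o=least_squares(lambda x:(T(x,M)-Q).ravel(),[525,-8,.08]);print(o.x.round(4),o.fun.round(1))
# fin top
F=[(385,290),(406,290),(385,380),(409,380)];print("fin",np.round([g(p,64) for p in F],1).tolist())
# project model for check
im=cv2.resize(f['image'],None,fx=k,fy=k,interpolation=cv2.INTER_CUBIC)
for y in(-106.5,-78.5,-50.5,-14,14,50.5,78.5,106.5):
  for x in(-28,0,28):
    c=np.array([(x+a,y+b) for a,b in((-8.5,-8.5),(-8.5,8.5),(8.5,8.5),(8.5,-8.5))])
    q=proj(f,np.c_[T(o.x,c),np.full(4,43)]);cv2.polylines(im,[np.int32((q+.5)*k*16)],True,(0,0,255),1,cv2.LINE_AA,4)
for pts,z in((M[[0,1,3,2]],46),(np.array([(-20,-5),(-20,5),(20,5),(20,-5)]),64),(np.array([(-63,-31),(-63,31),(71,31),(71,-31)]),46)):
    q=proj(f,np.c_[T(o.x,pts),np.full(4,z)]);cv2.polylines(im,[np.int32((q+.5)*k*16)],True,(0,255,0),1,cv2.LINE_AA,4)
cv2.imwrite("pics/w2o.png",im)
E
```

```text
[[477.7, -148.8], [450.9, 119.4], [608.7, -137.1], [583.6, 133.2]]
[ 5.262492e+02 -8.714800e+00  9.620000e-02] [-1.2 -0.3 -0.3  0.2  1.2  0.8  0.4 -0.7]
fin [[503.5, -15.7], [502.7, -7.0], [544.7, -12.7], [543.9, -2.1]]
```

View pics/w2o.png

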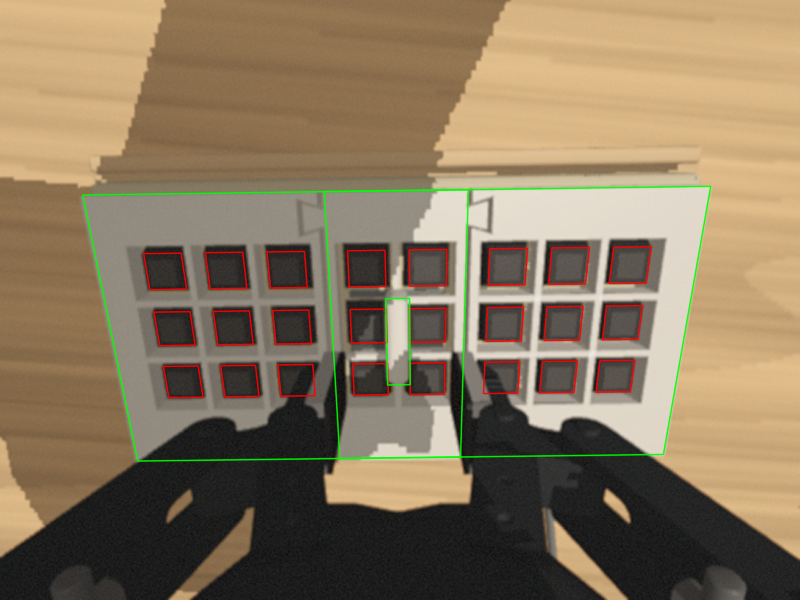

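>>> {"name": "arm_command", "arguments": {
  "targets": [
    [-0.0001, 0.0006, 0.016, 0, 0, -0.002],
    [-0.0001, 0.0006, 0.016, 0, 0, -0.002],
    [-0.0001, 0.0006, 0.016, 0, 0, -0.002],
    [0, 0, 0, 0, 0, 0],
    [0, 0, 0, 0, 0, 0],
    [0, 0, 0, 0, 0, 0]
  ]
}}

```text
clock: 3.28
eef_pos: [527.8, -8.6, 54.8]
tcp_rot: [3.139, 0.0, 1.661]
contact_force: [0.2, 0.0, -0.2]
opening: 0.424
```

```bash
python3 look.py w3
```

```text
3.2833 [527.8  -8.6  54.8] [3.1388e+00 3.0000e-04 1.6605e+00] 0.4243641659566615 [ 0.2  0.  -0.2]
[454.93739891 -15.68429987 198.38199309] [ 2.85076299e+00 -6.06441826e-04  1.66066690e+00]
```

View pics/w3.png

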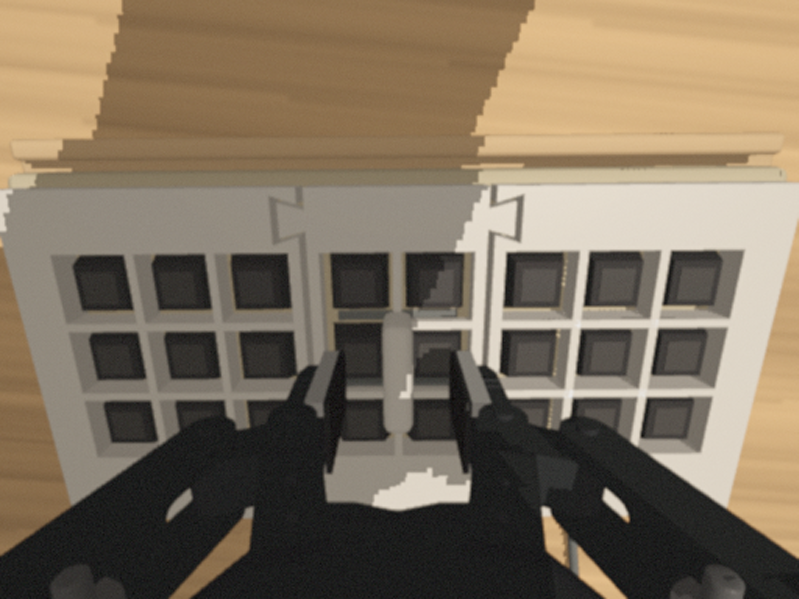

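>>> {"name": "arm_command", "arguments": {
  "targets": [
    [0, 0, 0, 0, 0, 0],
    [0, 0, 0, 0, 0, 0],
    [0, 0, 0, 0, 0, 0]
  ]
}}

```text
clock: 3.58
eef_pos: [527.1, -8.6, 53.3]
tcp_rot: [3.141, 0.0, 1.661]
contact_force: [0.9, 0.2, -1.1]
opening: 0.421
```

>>> {"name": "arm_command", "arguments": {
  "targets": [
    [0, -0.0015, 0.001, 0, 0, -0.004],
    [0, 0, 0, 0, 0, 0],
    [0, 0, 0, 0, 0, 0],
    [0, 0, 0, 0, 0, 0],
    [0, 0, 0, 0, 0, 0]
  ],
  "fingers": 0.0,
  "squeeze": 25
}}

```text
clock: 4.0
eef_pos: [525.1, -8.7, 51.7]
tcp_rot: [-3.141, -0.0, 1.665]
contact_force: [-2.0, -0.3, 2.3]
opening: 0.108
```

>>> {"name": "arm_command", "arguments": {
  "targets": [
    [0, 0, 0, 0, 0, 0],
    [0, 0, 0, 0, 0, 0]
  ]
}}

```text
clock: 4.17
eef_pos: [525.1, -8.7, 51.7]
tcp_rot: [-3.141, -0.0, 1.665]
contact_force: [-2.1, -0.2, 3.1]
opening: 0.108
```

```bash
python3 look.py w4
```

```text
4.1667 [525.1  -8.7  51.7] [-3.1411 -0.      1.665 ] 0.10782138483202658 [-2.1 -0.2  3.1]
[452.71528513 -16.15005271 195.42617575] [ 2.85401500e+00 -9.36374825e-04  1.66514955e+00]
```

View pics/w4.png

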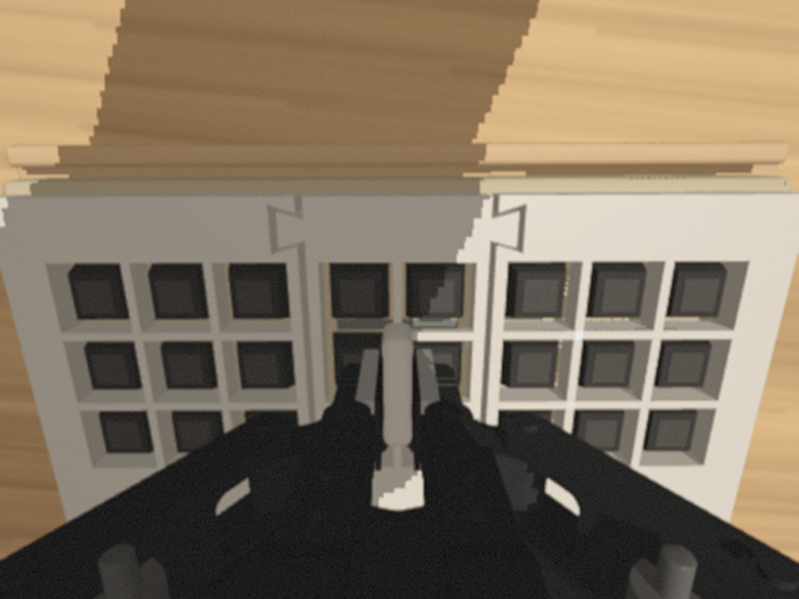

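>>> {"name": "arm_command", "arguments": {
  "targets": [
    [0, 0, -0.003, 0, 0, 0],
    [0, 0, -0.004, 0, 0, 0],
    [0, 0, -0.005, 0, 0, 0],
    [0, 0, -0.006, 0, 0, 0],
    [0, 0, -0.006, 0, 0, 0],
    [0, 0, -0.006, 0, 0, 0],
    [0, 0, 0, 0, 0, 0],
    [0, 0, 0, 0, 0, 0]
  ],
  "squeeze": 40
}}

```text
clock: 4.88
eef_pos: [525.7, -8.7, 82.3]
tcp_rot: [3.14, 0.0, 1.665]
contact_force: [0.8, 0.6, -0.3]
opening: 0.104
```

```bash
python3 look.py w5
```

```text
4.8833 [525.7  -8.7  82.3] [3.1404e+00 1.0000e-04 1.6650e+00] 0.10415683927975962 [ 0.8  0.6 -0.3]
[453.09484238 -16.13796367 225.92757036] [ 2.85233059e+00 -7.76308771e-04  1.66514973e+00]
```

View pics/w5.png

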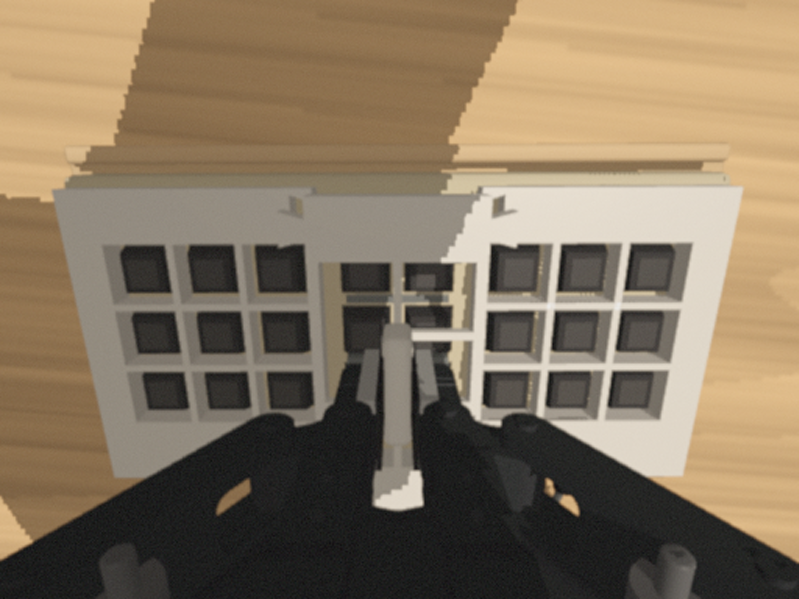

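>>> {"name": "arm_command", "arguments": {
  "targets": [
    [0.01, -0.004, -0.02, 0, 0, 0],
    [0.034, -0.0125, -0.015, 0, 0, 0],
    [0.034, -0.0125, -0.008, 0, 0, 0],
    [0.034, -0.0125, 0, 0, 0, 0],
    [0.034, -0.0125, 0, 0, 0, 0],
    [0.034, -0.0125, 0, 0, 0, 0],
    [0.034, -0.0125, 0, 0, 0, 0],
    [0.034, -0.0125, 0, 0, 0, 0],
    [0.034, -0.0125, 0, 0, 0, 0],
    [0.027, -0.009, 0, 0, 0, 0],
    [0, 0, 0, 0, 0, 0.0925],
    [0, 0, 0, 0, 0, 0.0925],
    [0, 0, 0, 0, 0, 0],
    [0, 0, 0, 0, 0, 0]
  ]
}}

```text
clock: 6.1
eef_pos: [383.5, 288.2, 124.4]
tcp_rot: [-3.141, 0.0, 1.483]
contact_force: [0.1, -0.6, -1.0]
opening: 0.102
```

```bash
python3 look.py w6; python3 - <<'E'
from h import *; from rig import r
a=r.grab_frame("scene");crop(a,"pics/s2.png",200,360,70,200,4)
E
```

```text
6.1 [383.5 288.2 124.4] [-3.1412e+00  4.0000e-04  1.4830e+00] 0.10176349910998643 [ 0.1 -0.6 -1. ]
[311.06607122 293.95404877 268.16573666] [ 2.85413113e+00 -5.11108544e-04  1.48317782e+00]
```

View pics/w6.png

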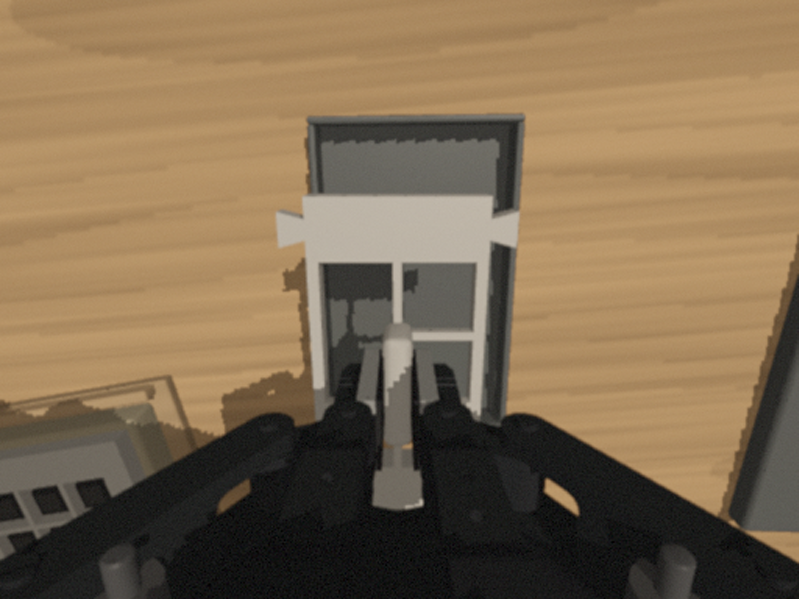

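View pics/s2.png

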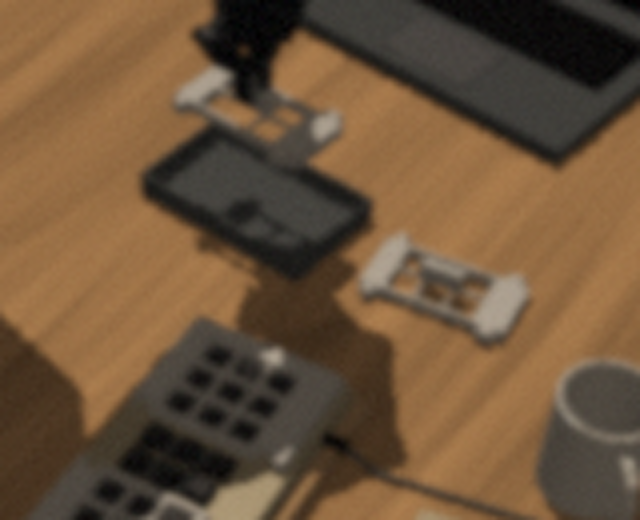

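```bash
python3 - <<'E'
from h import *
f=np.load("w6.npy",allow_pickle=True).item();k=1.5625
g=lambda p,z:unproj(f,(p[0]+.5)/k-.5,(p[1]+.5)/k-.5,z)[:2]
a,b=g((307,117),24),g((524,114),24);print(a,b,np.linalg.norm(a-b));e=(b-a)/np.linalg.norm(b-a);n=np.array([e[1],-e[0]])
print("center",(a+b)/2+92*n,np.arctan2(n[1],n[0]), g((507,420),24), b+ n*120)
E
```

```text
[286.33037031 249.82011886] [294.56891567 359.96242153] 110.44999079720726
center [382.19335227 298.0289231 ] -0.07466007070209692 [471.47375764 348.03976707] [414.23462342 351.01153402]
```

>>> {"name": "arm_command", "arguments": {
  "targets": [
    [0.004, -0.002, 0.02, 0, 0, 0],
    [0.004, -0.002, 0.025, 0, 0, 0],
    [0, 0, 0.02, 0, 0, 0],
    [0, 0, 0.015, 0, 0, 0],
    [0, 0, 0.01, 0, 0, 0],
    [0, 0, 0, 0, 0, 0],
    [0, 0, 0, 0, 0, 0]
  ]
}}

```text
clock: 6.78
eef_pos: [380.5, 296.3, 34.6]
tcp_rot: [-3.141, 0.001, 1.48]
contact_force: [-0.3, -0.2, -1.1]
opening: 0.101
```

```bash
python3 look.py w7
```

```text
6.7833 [380.5 296.3  34.6] [-3.1410e+00  6.0000e-04  1.4803e+00] 0.1012089408174266 [-0.3 -0.2 -1.1]
[308.16737356 302.26828718 178.37546501] [ 2.85433588e+00 -3.42464444e-04  1.48040152e+00]
```

View pics/w7.png

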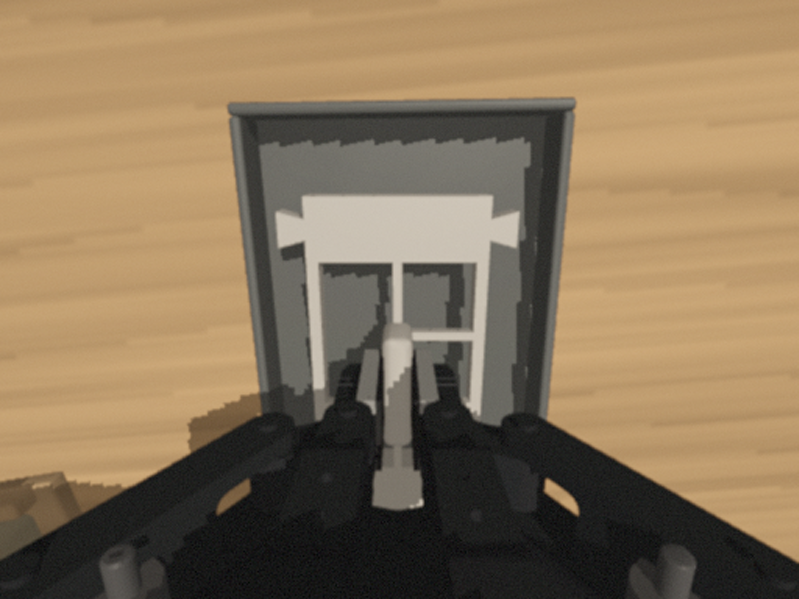

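>>> {"name": "arm_command", "arguments": {
  "targets": [
    [0, 0, 0.007, 0, 0, 0],
    [0, 0, 0.005, 0, 0, 0],
    [0, 0, 0, 0, 0, 0],
    [0, 0, 0, 0, 0, 0]
  ]
}}

```text
clock: 7.17
eef_pos: [380.3, 296.5, 22.6]
tcp_rot: [-3.141, 0.0, 1.48]
contact_force: [0.1, -0.2, -0.6]
opening: 0.101
```

>>> {"name": "arm_command", "arguments": {
  "targets": [
    [0, 0, 0.0005, 0, 0, 0],
    [0, 0, 0, 0, 0, 0],
    [0, 0, 0, 0, 0, 0],
    [0, 0, 0, 0, 0, 0]
  ],
  "fingers": 0.032
}}

```text
clock: 7.5
eef_pos: [380.6, 296.7, 22.3]
tcp_rot: [3.141, -0.0, 1.48]
contact_force: [0.7, -0.1, -0.0]
opening: 0.376
```

>>> {"name": "arm_command", "arguments": {
  "targets": [
    [0, 0, -0.005, 0, 0, 0],
    [0, 0, -0.015, 0, 0, 0],
    [0, 0, -0.025, 0, 0, 0],
    [0, 0, -0.035, 0, 0, 0]
  ]
}}

```text
clock: 7.83
eef_pos: [379.0, 295.5, 101.6]
tcp_rot: [-3.138, 0.003, 1.48]
contact_force: [1.1, -0.2, -0.4]
opening: 0.37
```

```bash
python3 look.py w8
```

```text
7.8333 [379.  295.5 101.6] [-3.1385e+00  2.9000e-03  1.4801e+00] 0.36970750813017766 [ 1.1 -0.2 -0.4]
[307.09088825 301.81878313 245.62417364] [2.85683688e+00 1.99149247e-03 1.48017043e+00]
```

View pics/w8.png

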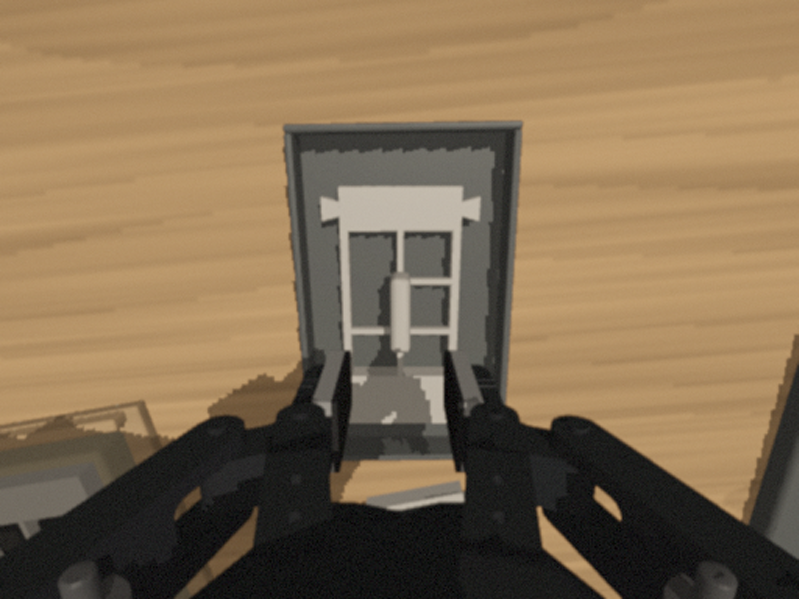

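>>> {"name": "arm_command", "arguments": {
  "targets": [
    [0.0039, 0.0325, 0, 0, 0, 0],
    [0.0039, 0.0325, 0, 0, 0, 0],
    [0.0039, 0.0325, 0, 0, 0, 0],
    [0.0039, 0.0325, 0, 0, 0, 0],
    [0.0039, 0.0325, 0, 0, 0, 0],
    [0.0039, 0.0325, 0.01, 0, 0, 0],
    [0, 0, 0.01, 0, 0, -0.119],
    [0, 0, 0.01, 0, 0, -0.119],
    [0, 0, 0, 0, 0, 0],
    [0, 0, 0, 0, 0, 0],
    [0, 0, 0, 0, 0, 0]
  ]
}}

```text
clock: 8.8
eef_pos: [576.7, 302.4, 72.8]
tcp_rot: [3.141, -0.0, 1.714]
contact_force: [0.1, -0.0, 0.0]
opening: 0.374
```

```bash
python3 look.py w9
```

```text
8.8 [576.7 302.4  72.8] [ 3.1412e+00 -1.0000e-04  1.7144e+00] 0.3741783581026408 [ 0.1 -0.   0. ]
[504.70054146 291.412576   216.51452611] [ 2.85309978e+00 -1.04580921e-03  1.71449531e+00]
```

View pics/w9.png

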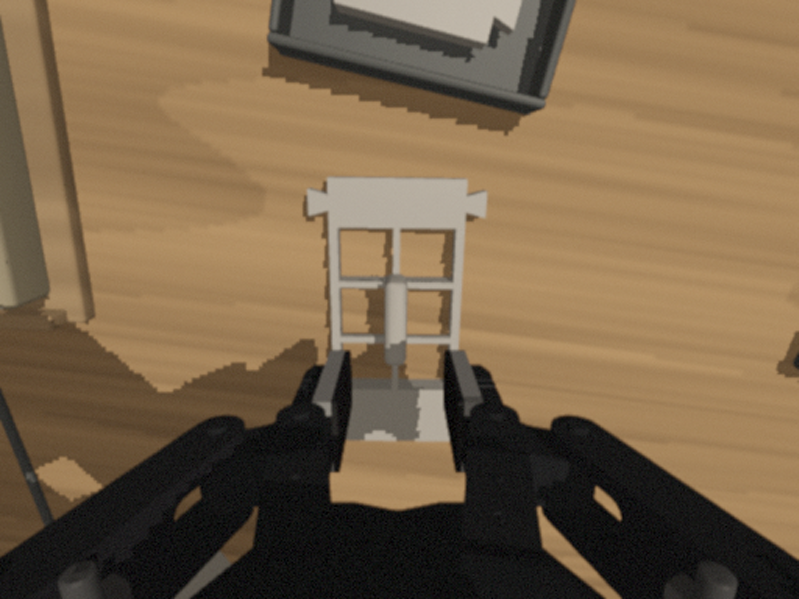

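```bash
cat > rel.py <<'E'
from h import *
k=1.5625
def rel(n,tcp,yaw,pts,z):
    f=np.load(n+".npy",allow_pickle=True).item()
    tx=np.array([np.cos(yaw),np.sin(yaw)]);ty=np.array([np.sin(yaw),-np.cos(yaw)])
    out=[]
    for p in pts:
        d=unproj(f,(p[0]+.5)/k-.5,(p[1]+.5)/k-.5,z)[:2]-np.array(tcp); out.append((float((d@tx).round(1)),float((d@ty).round(1))))
    print(n,out)
E
python3 - <<'E'
from rel import *
rel("w5",(525.7,-8.7),1.665,[(308,194),(482,194),(322,263),(476,262),(388,325),(408,325)],76.6)
rel("w4",(525.1,-8.7),1.665,[(303,195),(491,194)],46)
rel("w9",(576.7,302.4),1.7144,[(328,179),(467,179),(340,229),(455,229)],12)
rel("w9",(576.7,302.4),1.7144,[(387,275),(406,275)],30)
rel("w5",(525.7,-8.7),1.665,[(384,325),(411,325)],94.6)
E
```

```text
w5 [(-29.8, -61.9), (27.0, -61.9), (-26.3, -38.9), (26.2, -39.2), (-3.9, -16.3), (3.2, -16.3)]
w4 [(-31.4, -61.6), (30.0, -62.0)]
w9 [(-31.3, -64.3), (30.3, -64.4), (-26.8, -42.2), (25.8, -42.2)]
w9 [(-5.0, -25.1), (3.1, -25.1)]
w5 [(-4.8, -23.1), (3.7, -23.1)]
```

>>> {"name": "arm_command", "arguments": {
  "targets": [
    [0, -0.0024, 0.02, 0, 0, 0],
    [0, 0, 0.02, 0, 0, 0],
    [0, 0, 0.01, 0, 0, 0],
    [0, 0, 0.005, 0, 0, 0],
    [0, 0, 0, 0, 0, 0],
    [0, 0, 0, 0, 0, 0],
    [0, 0, 0, 0, 0, 0]
  ]
}}

```text
clock: 9.43
eef_pos: [575.1, 302.3, 18.3]
tcp_rot: [3.14, -0.001, 1.718]
contact_force: [0.1, -1.1, -0.1]
opening: 0.377
```

>>> {"name": "arm_command", "arguments": {
  "targets": [
    [0, 0, 0, 0, 0, 0],
    [0, 0, 0, 0, 0, 0],
    [0, 0, 0, 0, 0, 0],
    [0, 0, 0, 0, 0, 0],
    [0, 0, 0, 0, 0, 0],
    [0, 0, 0, 0, 0, 0]
  ],
  "fingers": 0.0
}}

```text
clock: 9.93
eef_pos: [575.0, 302.2, 18.2]
tcp_rot: [3.14, -0.001, 1.718]
contact_force: [-0.3, -0.1, 6.3]
opening: 0.101
```

>>> {"name": "arm_command", "arguments": {
  "targets": [
    [0, 0, -0.01, 0, 0, 0],
    [0, 0, -0.02, 0, 0, 0],
    [0, 0, -0.03, 0, 0, 0],
    [0, 0, -0.03, 0, 0, 0],
    [0, 0, 0, 0, 0, 0],
    [0, 0, 0, 0, 0, 0]
  ]
}}

```text
clock: 10.43
eef_pos: [575.7, 302.5, 109.8]
tcp_rot: [3.138, -0.001, 1.718]
contact_force: [-0.5, -1.1, -0.4]
opening: 0.102
```

```bash
python3 look.py w10
```

```text
10.4333 [575.7 302.5 109.8] [ 3.1376e+00 -1.4000e-03  1.7180e+00] 0.1017911408097813 [-0.5 -1.1 -0.4]
[503.1834077  291.0371942  253.25095697] [ 2.84948213e+00 -2.27550558e-03  1.71812619e+00]
```

View pics/w10.png

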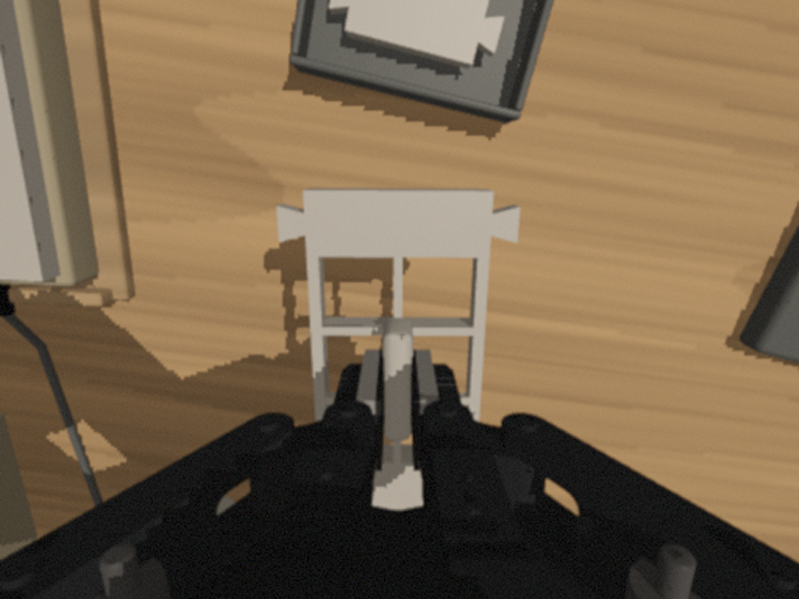

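```bash
cat > off.py <<'E'
import sys
from h import *
def edges(n):
    f=np.load(n+".npy",allow_pickle=True).item();g=cv2.cvtColor(f['image'],cv2.COLOR_BGR2GRAY).astype(float)
    def sub(prof,lo):
        i=int(np.argmax(np.abs(prof)));
        if 0<i<len(prof)-1:
            a,b,c=np.abs(prof[i-1:i+2]);i+= .5*(a-c)/(a-2*b+c)
        return lo+i+.5
    out={}
    for nm,cs in(("topL",(203,220)),("topM",(230,270)),("topR",(290,308))):
        out[nm]=round(sub(np.diff(g[110:140,cs[0]:cs[1]].mean(1)),110),2)
    # left/right edges of plate rows just under tails & side bars rows
    for nm,rs in(("bar",(175,200)),("pl",(150,158))):
        out[nm+"L"]=round(sub(np.diff(g[rs[0]:rs[1],185:212].mean(0)),185),2)
        out[nm+"R"]=round(sub(np.diff(g[rs[0]:rs[1],298:325].mean(0)),298),2)
    print(n,out)
for n in sys.argv[1:]:edges(n)
E
python3 off.py w4 w5 w6 w7 w10
```

```text
w4 {'topL': np.float64(125.42), 'topM': np.float64(125.38), 'topR': 110.5, 'barL': 185.5, 'barR': 323.5, 'plL': np.float64(195.2), 'plR': np.float64(313.71)}
w5 {'topL': np.float64(125.44), 'topM': np.float64(125.44), 'topR': np.float64(123.72), 'barL': np.float64(196.1), 'barR': np.float64(312.77), 'plL': np.float64(194.84), 'plR': np.float64(313.82)}
w6 {'topL': np.float64(125.11), 'topM': np.float64(125.16), 'topR': np.float64(125.12), 'barL': np.float64(196.55), 'barR': np.float64(304.19), 'plL': np.float64(195.14), 'plR': np.float64(313.72)}
w7 {'topL': np.float64(125.1), 'topM': np.float64(125.15), 'topR': np.float64(125.12), 'barL': np.float64(196.63), 'barR': np.float64(304.13), 'plL': np.float64(194.78), 'plR': np.float64(313.61)}
w10 {'topL': np.float64(121.62), 'topM': np.float64(121.72), 'topR': np.float64(121.77), 'barL': np.float64(204.86), 'barR': np.float64(304.33), 'plL': np.float64(195.31), 'plR': np.float64(314.15)}
```

>>> {"name": "arm_command", "arguments": {
  "targets": [
    [-0.02, -0.006, 0, 0, 0, 0],
    [-0.0334, -0.0104, 0, 0, 0, 0],
    [-0.0334, -0.0104, 0, 0, 0, 0],
    [-0.0334, -0.0104, 0, 0, 0, 0],
    [-0.0334, -0.0104, 0, 0, 0, 0],
    [-0.0334, -0.0104, 0, 0, 0, 0],
    [-0.0334, -0.0104, 0, 0, 0, 0],
    [-0.0334, -0.0104, 0, 0, 0, 0],
    [-0.0334, -0.0104, 0, 0, 0, 0.02],
    [-0.0134, -0.0045, 0, 0, 0, 0.033],
    [0, 0, 0, 0, 0, 0],
    [0, 0, 0, 0, 0, 0],
    [0, 0, 0, 0, 0, 0],
    [0, 0, 0, 0, 0, 0]
  ]
}}

```text
clock: 11.65
eef_pos: [525.5, -8.1, 106.8]
tcp_rot: [-3.141, -0.0, 1.667]
contact_force: [0.7, -0.4, -0.3]
opening: 0.105
```

```bash
python3 look.py w11; python3 off.py w11
```

```text
11.65 [525.5  -8.1 106.8] [-3.1410e+00 -3.0000e-04  1.6666e+00] 0.10468881489358862 [ 0.7 -0.4 -0.3]
[453.17714265 -15.68490676 250.5633414 ] [ 2.85414872e+00 -1.18859325e-03  1.66674147e+00]
w11 {'topL': np.float64(121.62), 'topM': np.float64(121.66), 'topR': np.float64(120.5), 'barL': np.float64(197.26), 'barR': 298.5, 'plL': np.float64(195.3), 'plR': np.float64(314.5)}
```

View pics/w11.png

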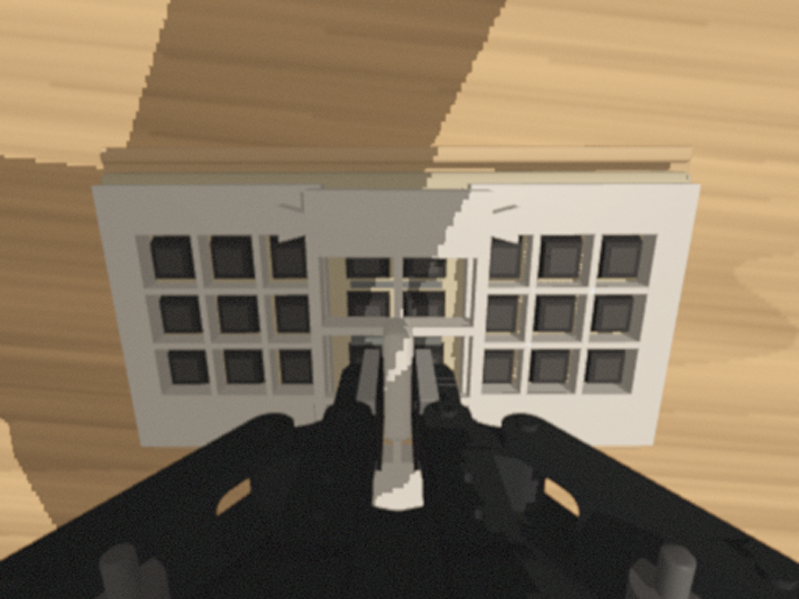

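>>> {"name": "arm_command", "arguments": {
  "targets": [
    [-0.0003, 0.0015, 0.015, 0, 0, 0.001],
    [0, 0, 0.015, 0, 0, 0.001],
    [0, 0, 0.0075, 0, 0, 0],
    [0, 0, 0, 0, 0, 0],
    [0, 0, 0, 0, 0, 0],
    [0, 0, 0, 0, 0, 0],
    [0, 0, 0, 0, 0, 0]
  ]
}}

```text
clock: 12.28
eef_pos: [527.6, -9.2, 70.4]
tcp_rot: [3.141, 0.0, 1.663]
contact_force: [-0.3, 0.4, -0.5]
opening: 0.101
```

```bash
python3 look.py w12; python3 off.py w12
```

```text
12.2833 [527.6  -9.2  70.4] [3.1405e+00 1.0000e-04 1.6634e+00] 0.10102800686977821 [-0.3  0.4 -0.5]
[455.01901197 -16.45818173 214.04491626] [ 2.85240699e+00 -7.89956617e-04  1.66345428e+00]
w12 {'topL': np.float64(121.55), 'topM': np.float64(121.7), 'topR': np.float64(120.52), 'barL': np.float64(193.02), 'barR': np.float64(317.85), 'plL': np.float64(191.45), 'plR': np.float64(314.31)}
```

View pics/w12.png

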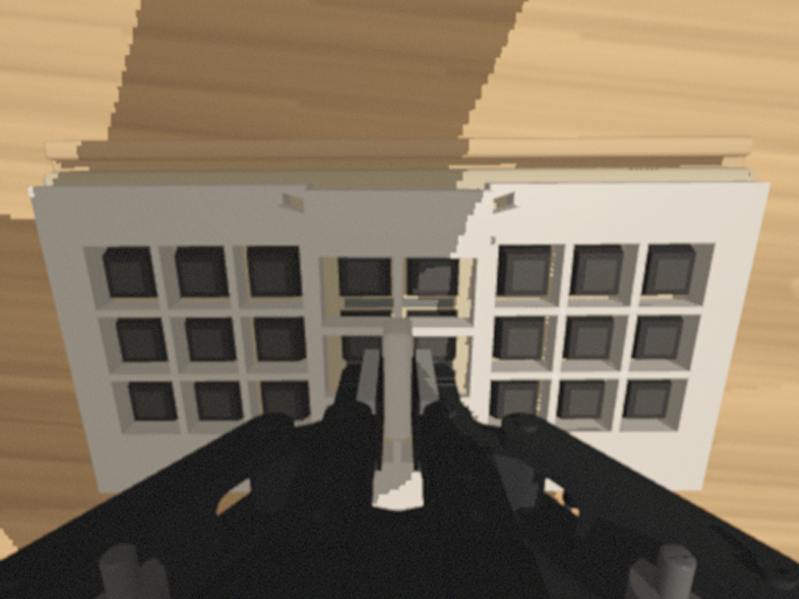

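>>> {"name": "arm_command", "arguments": {
  "targets": [
    [0.0007, -0.0004, 0.003, 0, 0, -0.0015],
    [0, 0, 0.002, 0, 0, 0],
    [0, 0, 0.001, 0, 0, 0],
    [0, 0, 0, 0, 0, 0]
  ]
}}

```text
clock: 12.67
eef_pos: [526.4, -8.7, 63.4]
tcp_rot: [-3.141, -0.0, 1.664]
contact_force: [-0.2, -0.3, -0.6]
opening: 0.1
```

>>> {"name": "arm_command", "arguments": {
  "targets": [
    [0, 0, 0.001, 0, 0, 0],
    [0, 0, 0.001, 0, 0, 0],
    [0, 0, 0, 0, 0, 0]
  ]
}}

```text
clock: 12.92
eef_pos: [526.5, -8.7, 61.5]
tcp_rot: [-3.141, -0.0, 1.664]
contact_force: [-0.5, -0.4, -0.2]
opening: 0.098
```

>>> {"name": "arm_command", "arguments": {
  "targets": [
    [0, 0, 0.001, 0, 0, 0],
    [0, 0, 0.001, 0, 0, 0],
    [0, 0, 0, 0, 0, 0]
  ]
}}

```text
clock: 13.17
eef_pos: [526.5, -8.6, 59.5]
tcp_rot: [-3.141, -0.0, 1.664]
contact_force: [0.5, 0.6, 0.2]
opening: 0.103
```

>>> {"name": "arm_command", "arguments": {
  "targets": [
    [0, 0.0004, 0.001, 0, 0, 0],
    [0, 0, 0, 0, 0, 0],
    [0, 0, 0, 0, 0, 0]
  ]
}}

```text
clock: 13.42
eef_pos: [527.0, -8.6, 58.6]
tcp_rot: [-3.141, -0.0, 1.665]
contact_force: [0.8, -0.6, -0.7]
opening: 0.103
```

>>> {"name": "arm_command", "arguments": {
  "targets": [
    [0, 0, 0.001, 0, 0, 0],
    [0, 0, 0, 0, 0, 0],
    [0, 0, 0, 0, 0, 0]
  ]
}}

```text
clock: 13.67
eef_pos: [526.9, -8.6, 57.6]
tcp_rot: [-3.141, 0.0, 1.665]
contact_force: [0.7, 0.1, -0.4]
opening: 0.102
```

>>> {"name": "arm_command", "arguments": {
  "targets": [
    [0, 0, 0.0005, 0, 0, 0],
    [0, 0, 0, 0, 0, 0],
    [0, 0, 0, 0, 0, 0]
  ]
}}

```text
clock: 13.92
eef_pos: [527.0, -8.6, 57.2]
tcp_rot: [-3.142, 0.0, 1.664]
contact_force: [-0.2, -1.0, 0.2]
opening: 0.107
```

>>> {"name": "arm_command", "arguments": {
  "targets": [
    [0, 0, 0.0005, 0, 0, 0],
    [0, 0, 0, 0, 0, 0],
    [0, 0, 0, 0, 0, 0]
  ]
}}

```text
clock: 14.17
eef_pos: [527.0, -8.6, 56.7]
tcp_rot: [-3.142, 0.0, 1.665]
contact_force: [0.1, 1.2, 0.2]
opening: 0.102
```

>>> {"name": "arm_command", "arguments": {
  "targets": [
    [0, 0, 0.0005, 0, 0, 0],
    [0, 0, 0, 0, 0, 0],
    [0, 0, 0, 0, 0, 0]
  ]
}}

```text
clock: 14.42
eef_pos: [527.0, -8.6, 56.2]
tcp_rot: [-3.142, -0.0, 1.665]
contact_force: [0.1, -0.3, 0.1]
opening: 0.097
```

>>> {"name": "arm_command", "arguments": {
  "targets": [
    [0, 0, 0.0005, 0, 0, 0],
    [0, 0, 0, 0, 0, 0],
    [0, 0, 0, 0, 0, 0]
  ]
}}

```text
clock: 14.67
eef_pos: [527.0, -8.6, 55.7]
tcp_rot: [-3.142, 0.0, 1.665]
contact_force: [1.1, -0.2, -0.2]
opening: 0.1
```

>>> {"name": "arm_command", "arguments": {
  "targets": [
    [0, 0, 0.0005, 0, 0, 0],
    [0, 0, 0, 0, 0, 0],
    [0, 0, 0, 0, 0, 0]
  ]
}}

```text
clock: 14.92
eef_pos: [527.0, -8.6, 55.2]
tcp_rot: [-3.142, -0.0, 1.664]
contact_force: [0.3, 0.3, 0.9]
opening: 0.105
```

```bash
python3 look.py w13; python3 off.py w13
```

```text
14.9167 [527.   -8.6  55.2] [-3.1416 -0.      1.6645] 0.10475644597941779 [0.3 0.3 0.9]
[454.55143661 -15.99880204 198.89503937] [ 2.85359187e+00 -9.17062343e-04  1.66465056e+00]
w13 {'topL': np.float64(121.6), 'topM': np.float64(121.65), 'topR': np.float64(118.35), 'barL': 185.5, 'barR': np.float64(322.8), 'plL': np.float64(195.43), 'plR': np.float64(314.31)}
```

View pics/w13.png

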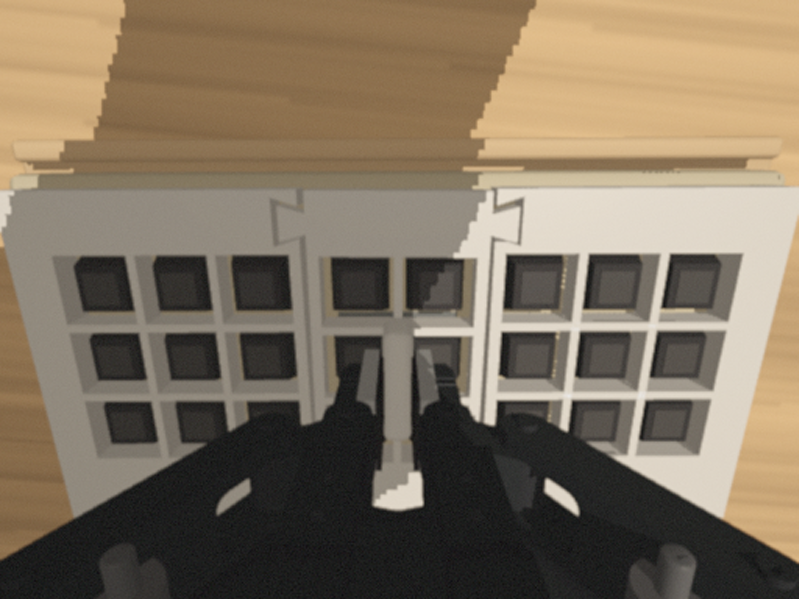

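>>> {"name": "arm_command", "arguments": {
  "targets": [
    [0, 0, 0.0005, 0, 0, 0],
    [0, 0, 0.0005, 0, 0, 0],
    [0, 0, 0, 0, 0, 0]
  ]
}}

```text
clock: 15.22
eef_pos: [526.9, -8.6, 54.1]
tcp_rot: [-3.141, -0.0, 1.664]
contact_force: [0.0, 0.1, -0.3]
opening: 0.103
```

>>> {"name": "arm_command", "arguments": {
  "targets": [
    [0, 0, 0.0005, 0, 0, 0],
    [0, 0, 0.0005, 0, 0, 0],
    [0, 0, 0, 0, 0, 0]
  ]
}}

```text
clock: 15.47
eef_pos: [526.9, -8.6, 53.1]
tcp_rot: [-3.141, -0.0, 1.665]
contact_force: [0.1, 0.2, -0.8]
opening: 0.104
```

>>> {"name": "arm_command", "arguments": {
  "targets": [
    [0, 0, 0.0005, 0, 0, 0],
    [0, 0, 0, 0, 0, 0],
    [0, 0, 0, 0, 0, 0]
  ]
}}

```text
clock: 15.72
eef_pos: [527.0, -8.6, 52.6]
tcp_rot: [-3.142, 0.0, 1.664]
contact_force: [-0.5, -0.2, -0.7]
opening: 0.101
```

>>> {"name": "arm_command", "arguments": {
  "targets": [
    [0, 0, 0.0005, 0, 0, 0],
    [0, 0, 0, 0, 0, 0],
    [0, 0, 0, 0, 0, 0]
  ]
}}

```text
clock: 15.97
eef_pos: [527.0, -8.6, 52.2]
tcp_rot: [3.141, 0.0, 1.664]
contact_force: [-0.2, 0.1, -0.1]
opening: 0.1
```

Home height is reached without any force. Releasing, backing off and checking.

>>> {"name": "arm_command", "arguments": {
  "targets": [
    [0, 0, 0, 0, 0, 0],
    [0, 0, 0, 0, 0, 0],
    [0, 0, 0, 0, 0, 0],
    [0, 0, 0, 0, 0, 0],
    [0, 0, 0, 0, 0, 0]
  ],
  "fingers": 0.03
}}

```text
clock: 16.38
eef_pos: [527.0, -8.6, 52.2]
tcp_rot: [-3.142, 0.0, 1.665]
contact_force: [1.2, -0.6, 0.5]
opening: 0.355
```

>>> {"name": "arm_command", "arguments": {
  "targets": [
    [0, 0, -0.003, 0, 0, 0],
    [0, 0, -0.01, 0, 0, 0],
    [0, 0, -0.02, 0, 0, 0],
    [0, -0.005, -0.03, 0, 0, 0],
    [0, -0.02, -0.035, 0, 0, 0],
    [0, -0.02, -0.035, 0, 0, 0],
    [0, -0.01, -0.02, 0, 0, 0],
    [0, 0, 0, 0, 0, 0],
    [0, 0, 0, 0, 0, 0],
    [0, 0, 0, 0, 0, 0]
  ]
}}

```text
clock: 17.22
eef_pos: [472.3, -13.7, 205.1]
tcp_rot: [3.141, 0.0, 1.664]
contact_force: [-1.1, 0.2, 0.1]
opening: 0.35
```

```bash
python3 look.py w14; python3 - <<'E'
from h import *; from rig import r
a=r.grab_frame("scene");b=r.grab_frame("side");crop(a,"pics/s3.png",140,370,90,310,2.7);crop(b,"pics/d3.png",100,370,110,310,2.9)
f=np.load("w14.npy",allow_pickle=True).item();crop(f,"pics/w14k.png",110,400,90,300,2.7)
E
```

```text
17.2167 [472.3 -13.7 205.1] [3.1411 0.     1.6644] 0.3499672574015931 [-1.1  0.2  0.1]
[399.84649834 -21.12117604 348.84121728] [ 2.85301678e+00 -8.69595941e-04  1.66461012e+00]
```

View pics/w14k.png

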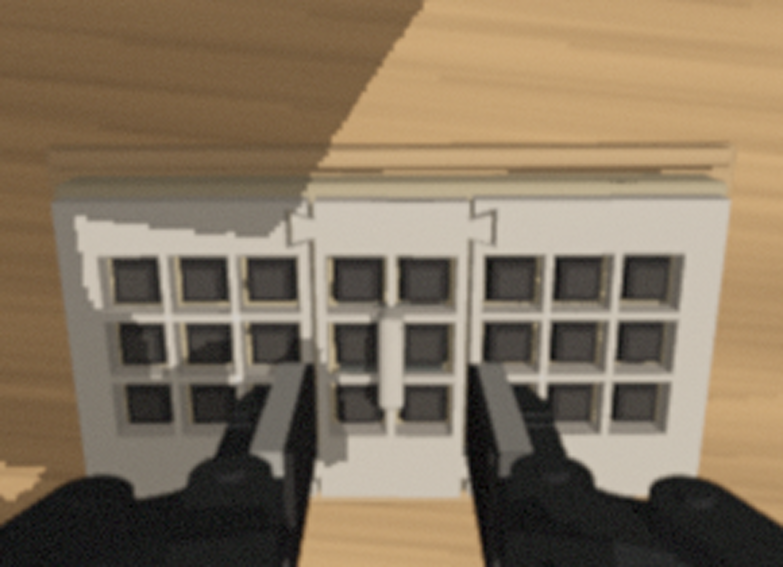

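View pics/s3.png

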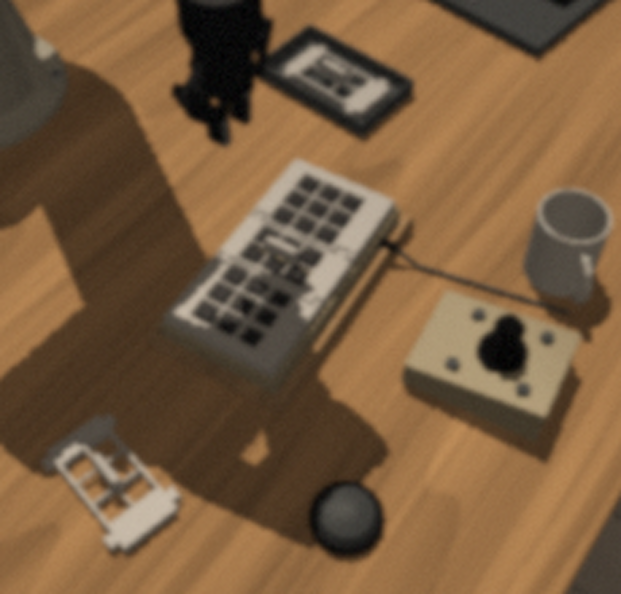

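View pics/d3.png

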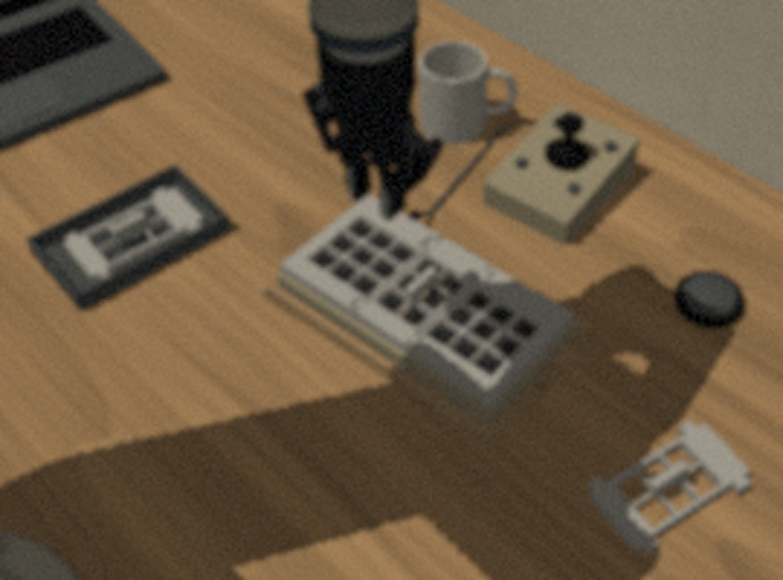

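```bash
python3 - <<'E'
from h import *
f=np.load("w14.npy",allow_pickle=True).item();crop(f,"pics/w14z.png",210,300,155,215,8)
g=np.load("w1.npy",allow_pickle=True).item();crop(g,"pics/w1z.png",215,285,158,208,10)
E
```

```text
(no output)
```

View pics/w14z.png

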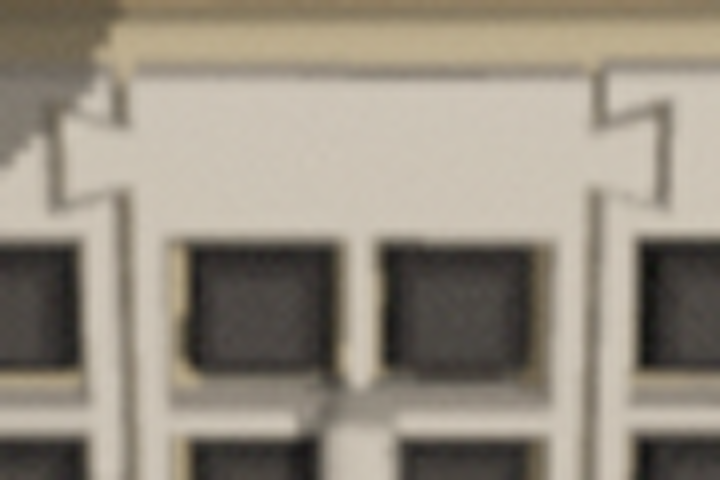

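View pics/w1z.png

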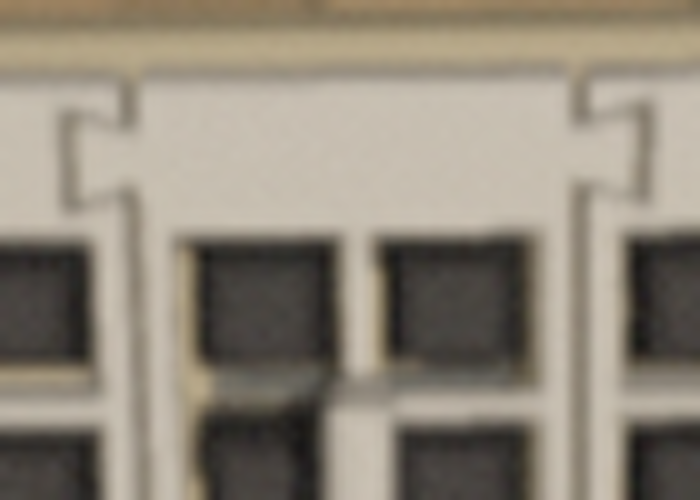

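```bash
python3 - <<'E'
from rig import r
print(r.sense()['clock'],r.sense()['contact_force']);print(r.sign_off())
E
```

```text
17.3667 [0.79945733 0.64666599 0.15672748]
the job is handed in; nothing more can be done
None
```

I lifted the worn section straight up and laid it flat in the tray. I then tried the left-hand spare (y about +300 mm), and it fits. I handed the job in at about 17.4 s; sign-off gives no verdict, so these are only my own checks.

- **Fit:** I lowered the spare in steps of 0.5–1 mm. It passed the 5 mm light-bar stop and reached the expected home height with no more than about 1 N of contact force, so I released it there.
- **Last pictures:** The spare looks flush with its neighbours, with the same edge lines and gaps as the worn section had. Both side sections are still seated and the worn section is flat near the middle of the tray. The other spare lies untouched on the desk, and the joystick box, mug and switch have not moved.
- **Disagreements:** The cameras put the tray centre about 8 mm apart in y, so I used the wrist camera, and the picture taken during lowering showed the section well centred. A rough flushness estimate from the first picture after release came out about 3% too wide. Zoomed in, it was within 1% of expected.
- **Not checked:** I did not try the second spare in the keypad, because the first went fully home.

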